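Clamp the sample jar in the shaker mill

ROBOT

A 6-joint arm with a two-finger parallel gripper is mounted at the origin on the work surface. World frame = base frame: x ahead of the robot, y to its left, z up, the work surface at z = 0. Lengths are in mm, angles in degrees, forces in N, time in s.
With the tool pointing down it reaches from about 350 to 800 mm from the base axis. Payload 7.3 kg.
Tool frame: the origin (TCP) lies between the finger pads; the fingertips stand 14 mm ahead of it and the grasp point (between the pads) lies 5 mm behind it; z points along the fingers, y is the line along which they close (so a half turn about z gives the same grasp; the last joint's range is limited). The gripper opens to 85 mm and grips with 20 to 120 N. Pads are 22 mm wide; open, the fingers measure 114 mm over their backs; the gripper's body (76 mm by 85 mm) begins 54 mm behind the grasp point. The pads swing forward as they close: fully open they stand 13 mm farther back than shut.
Start: joints at [58.614, 19.595, 87.324, -0, 73.075, -8.365], TCP at [205.302, 483.213, 245.322] pointing down, gripper open.
Joint ranges: [-145.02, 145.02], [-44.19, 115.74], [2.07, 154.8], [-57.11, 237.11], [16.16, 152.29], [-177.93, 177.93]. Speed limits (degrees/s): [147.25, 147.25, 180, 180, 180, 180].

INTERFACE

Orientations are given as a 3x3 rotation matrix whose columns are the frame's x, y, z axes.
In Python, from station import arm, get_image, job gives the robot as it stands. The module is installed in compiled form; this text tells all that it offers.
- The arm moves only by the tool send_rows, never from a script. Its argument "steps" is one flat list of numbers, 7 for each row, row after row: the closure, from -1 (fully open) to 1 (shut), then the shift along the tool's x, y, z in m, then the turn, a rotation vector about the tool's x, y, z in degrees. In form: [claw, tx, ty, tz, ax, ay, az, claw, tx, ty, tz, ax, ay, az, ...]. A call has 1 to 10 rows; each row shifts and turns the commanded pose from where the row before left it, along the tool's axes as they then stand; what a row does not reach is not made up. A row lasts 1/12 s, in which the tool goes at most 41.7 mm and 7.16 degrees, less where a joint would pass 70% of its speed; a pose out of reach is approached as far as the arm can. A call is refused whole if a number of a shift passes 0.0417 or a number of a turn 7.16, either way. A call with a gripper value outside its range is refused whole. The fingers move at their own pace and stop on an object; the grip force is fixed at half the most. Time passes only in rows, so rows that do not move let the fingers close. It gives the time, the measured TCP pose, the force, the opening and the grip force at its end, in the units of the state.
- arm.observe(): the state, without advancing time (a new reading comes with each control period).
- get_image(name): name is "scene" or "top" or "wrist"; returns a dict with "frame" (384x512x3 uint8, red, green, blue), "fx", "fy", "cx", "cy" (pixels), "cam_to_world" (4x4, takes a point from camera to world coordinates). Camera axes: x right, y down, z forward; pixel columns grow to the right and rows downward; lengths in mm; the calibration is good to about 2 mm. A picture is of the moment at which its call begins. There is no depth.
- job.finish_job(): hands the job in; it is judged then, once.
The state is a dict: "clock": time; "joint_positions": joint angles; "qvel": joint speeds; "effort": joint torques, N m; "ee_pos": TCP position; "tool_rot": TCP orientation; "wrist_force": force on the tool from outside, world axes, zero at the start; "ft_torque": the same for the moment, N m; "grip_width": opening from 0.0 (shut) to 1.0 (fully open); "finger_force": force on a finger pad.
Only numpy, scipy, OpenCV 4.12 (cv2) and the standard library are available. Lean on these libraries where they do the work, as an engineer would, in place of code of your own. Each camera call takes 0.05 s, during which the arm holds its last target. There are 200 camera calls.

TASK

Stand the steel sample jar with the red lid in the V cradle of the white mill platform, then take the orange extension bar and, using the bar and never the gripper on the stiff red lever, throw the toggle clamp over its dead point so it locks with the jar held firmly home in the V. Finally lay the bar back on its rest as it lay before, and leave the other jar, the mug and the brush where they are.

Things in the scene. Friction and masses are not known exactly. Their poses are not given: they have to be found in the camera images.
- station: white mill platform, 150 x 300 x 30 mm high, fixed; origin at the centre of its underside, position and yaw vary. In its own frame: clamp pivot at y -95 mm, steel plunger guide y +4 to +16 mm (top 86 mm above the bench), plunger pad's face at y +28 mm when open (axis 66 mm above the bench), black V cradle with walls up to 80 mm above the bench, opening toward -y.
- cradle (a point): point on the platform's top (30 mm above the bench) under the middle of a jar that touches both V walls; station frame (0, +84, 30) mm. With the clamp open 24 mm are free between a seated jar and the pad; a jar stood up to 15 mm short, toward the station's -y, is pushed home by the pad. Axes as the station's.
- lever_pivot (a point): vertical axis of the clamp lever, at the lever's mid height (72 mm above the bench); station frame (0, -95, 72) mm. The boss around it has a radius of 17 mm; a steel crank plate and link lie on the side away from the lever.
- lever_arm: short stiff red lever, a level straight bar 16 mm wide and 18 mm high (63 to 81 mm above the bench), reaching from the pivot boss to 85 mm from the pivot; origin on the pivot axis, own +x along the lever outward, z up.
- lever_tip (a point): centre of the lever's free end, 85 mm from the pivot.
- clamp (a joint): lever angle, rad: 0 open, positive clockwise from above. At value q the lever points at -0.32 - q rad from the station's +x (counter-clockwise positive). Starts at 0. A spring resists: up to about 1.3 N m near q = 0.7, nil at the dead point q = 1.25; let go before it, the lever swings back toward open; beyond it the clamp snaps to its locked stop at 1.55 and stays.
- pad: black rubber pad on the plunger's end, 28 mm across, 10 mm thick, spring backed; it presses on the jar with about 10 to 15 N when locked. Origin at the middle of its back face; y is the pushing direction (station +y).
- bar: extension bar, 200 mm long, 0.25 kg; origin mid-height at the middle of the grip zone, +x toward the steel channel end, z up. Orange handle 20 mm wide (y), 24 mm high, from x -75 to +65 mm. The channel, x +65 to +125 mm, is lowered over the lever from above.
- rest: grey bar rest, 140 x 70 mm foot, fixed to the bench, position and yaw vary; origin at the centre of its underside. Two black saddles at x -50 and +45 mm, each 16 mm long, carry the handle at 34 mm above the bench between lips 10 mm high that are 30 mm apart.
- rest_seat (a point): where the bar's origin is when the bar lies on the rest (46 mm above the bench); its x axis is the bar's x axis (channel end toward +x) as it lies at the start, to a few degrees.
- jar_red: closed steel sample jar, body 64 mm across and 75 mm high, with a red lid 48 mm across from 75 to 110 mm above its underside, to grip by; 0.35 to 0.7 kg; origin at the centre of its underside, z up.
- jar_blue: same jar with a blue lid; a bystander, origin at the centre of its underside.
- mug: yellow plastic mug, 72 mm across, 80 mm high; a bystander, origin at the centre of its underside.
- brush: cleaning brush 180 mm long, lying flat; a bystander.
- bar_channel (a point): middle of the bar's steel channel, 95 mm from the bar's origin along its +x and level with it. Channel 60 mm long, 36 mm wide outside, 24 mm inside, open downward and at its far end; roof underside 6 mm above this point, cheeks reach 16 mm below. Over the lever the bar points at the pivot, with this point about 65 mm from the pivot axis and 80 mm above the bench.
Things that resemble listed ones, but are neither listed nor needed, are in the scene too. What is shaped like the bar but green is not meant. Leave any purple look-alike of the rest alone.

How it is judged:
By the outcome, as a careful person would: the job done as asked, in the order asked, and still so for the second after the job is handed in, with the robot touching nothing.
It also fails if it takes over 64 s, if anything falls off the work surface, if the arm or the gripper's body presses on something with over 40 N, if the wrist force passes 120 N, or if a joint passes its speed limit or range.

## Working session

There is one attempt and no reset: what is moved stays moved. The work goes in short steps, Python scripts to look and compute and a tool call to move; the robot and the scene stay as the last step left them, time stands still between calls to the robot, and variables do not carry over. Pictures are saved under pics/ and viewed, at most 10 in all, crops included, and the job is handed in when it is done.

Besides the shell and the picture viewer there is one more tool, called after "Emit:" as name(argument=value, ...) on one line, values as JSON. send_rows: Moves the arm, as the interface text tells. Its arguments: {"type":"object","properties":{"steps":{"type":"array","items":{"type":"number"}}},"required":["steps"]}

```bash
mkdir -p pics; python3 - <<'E'
from station import arm,get_image
import cv2,numpy as np,pickle
d={}
for n in("top","scene"):
    g=get_image(n);d[n]=g;cv2.imwrite(f"pics/{n}0.png",cv2.cvtColor(g["frame"],cv2.COLOR_RGB2BGR))
    print(n,g["fx"],g["cx"],g["cy"],np.round(g["cam_to_world"],3).tolist())
pickle.dump(d,open("d0.pkl","wb"))
a=cv2.imread("pics/top0.png");cv2.imwrite("pics/top0b.png",cv2.resize(a,(800,600)))
s=arm.observe();print(s)
E
```

```text
top 452.24268885835755 249.6805851847273 189.96802401446342 [[0.053, -0.973, 0.224, 211.804], [-0.999, -0.052, 0.012, -111.146], [-0.0, -0.225, -0.974, 1625.528], [0.0, 0.0, 0.0, 1.0]]
scene 367.2102402485263 254.6821036506825 191.54640102074708 [[0.848, 0.35, -0.397, 1013.783], [0.529, -0.587, 0.613, -777.283], [-0.019, -0.73, -0.683, 843.438], [0.0, 0.0, 0.0, 1.0]]
{'clock': 0.1, 'joint_positions': array([ 5.86140990e+01,  1.96340680e+01,  8.73674205e+01, -1.53297884e-03,
        7.30780029e+01, -8.36491446e+00]), 'qvel': array([ 0.00658773, -0.00457127, -0.10811285, -0.00252711,  0.01627101,
        0.01079323]), 'effort': array([ 9.92771384e-04, -4.34449697e+01, -2.46490306e+01, -1.71628990e-04,
        4.69204926e-03, -4.92422316e-05]), 'ee_pos': array([205.12604414, 482.91921683, 244.70717274]), 'tool_rot': array([[-9.20364663e-01,  3.91060603e-01, -7.00698230e-04],
       [ 3.91061191e-01,  9.20363901e-01, -1.19771297e-03],
       [ 1.76518998e-04, -1.37634858e-03, -9.99999037e-01]]), 'wrist_force': array([-0.12775443,  0.90097451, -0.29947314]), 'ft_torque': array([-0.00463946,  0.03670684, -0.04411792]), 'finger_force': 0.0, 'grip_width': 0.9994709606225828}
```

View pics/top0b.png

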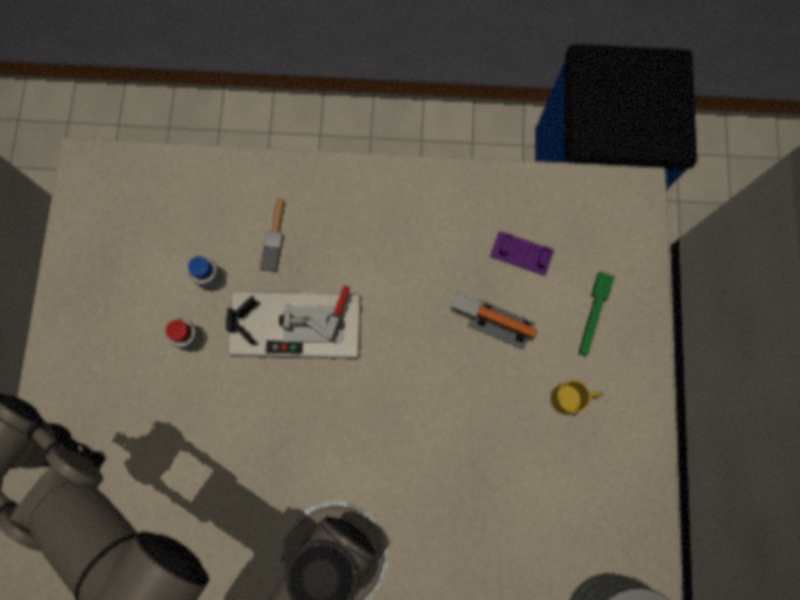

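View pics/scene0.png

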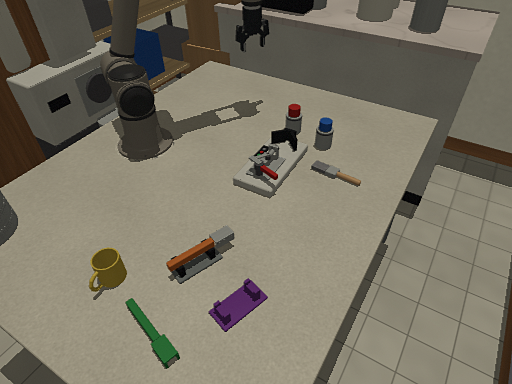

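Top view (800x600): red-lid jar at (180,330), blue-lid jar at (202,268). The station is at (295,325), with the V on the left and the red lever tip at (345,290). The orange bar is on the grey rest at (505,318) with its channel to the left. The purple rest look-alike is at (522,253), the green bar look-alike at (597,315) and the mug at (570,398). The ones meant are the red-lid jar, the orange bar and the grey rest.

```bash
cat > h.py <<'E'
import numpy as np,cv2
from station import arm,get_image
def ray(g,u,v):
    M=np.array(g["cam_to_world"]);d=M[:3,:3]@np.array([(u-g["cx"])/g["fx"],(v-g["cy"])/g["fy"],1]);return M[:3,3],d
def on(g,u,v,z):
    o,d=ray(g,u,v);return (o+d*(z-o[2])/d[2])[:2]
def proj(g,p):
    M=np.array(g["cam_to_world"]);c=M[:3,:3].T@(np.array(p,float)-M[:3,3]);return np.array([g["fx"]*c[0]/c[2]+g["cx"],g["fy"]*c[1]/c[2]+g["cy"]])
def mask(g,lo,hi,box=None):
    m=cv2.inRange(cv2.cvtColor(g["frame"],cv2.COLOR_RGB2HSV),np.array(lo),np.array(hi))
    if box: k=np.zeros_like(m);x0,y0,x1,y1=box;k[y0:y1,x0:x1]=255;m&=k
    return m
def big(m,n=1):
    c=cv2.findContours(m,cv2.RETR_EXTERNAL,cv2.CHAIN_APPROX_NONE)[0]
    return sorted(c,key=cv2.contourArea)[::-1][:n]
def world(g,c,z): return np.array([on(g,u,v,z) for u,v in c.reshape(-1,2)],np.float32)
def rect(w):
    (c,s,a)=cv2.minAreaRect(w.astype(np.float32));
    if s[0]<s[1]: s=s[::-1];a+=90
    return np.round(c,1),np.round(s,1),round((a+90)%180-90,1)
def save(g,n,box=None,k=1):
    a=g["frame"][:,:,::-1]
    if box: a=a[box[1]:box[3],box[0]:box[2]]
    cv2.imwrite("pics/"+n,cv2.resize(a,None,fx=k,fy=k,interpolation=cv2.INTER_CUBIC))
E
python3 - <<'E'
from h import *
import pickle
d=pickle.load(open("d0.pkl","rb"));g=d["top"]
hsv=cv2.cvtColor(g["frame"],cv2.COLOR_RGB2HSV)
for n,(x,y) in dict(red=(115,211),lever=(219,193),oran=(325,206),white=(160,215),bench=(250,280),chan=(297,195)).items(): print(n,hsv[y,x])
for nm,lo,hi,box,z in [("lid",(0,150,60),(6,255,255),(95,195,130,230),110),("blue",(100,120,40),(125,255,255),(110,155,150,190),110),("lever",(0,150,60),(6,255,255),(205,175,230,210),81),("bar",(5,150,60),(14,255,255),(300,185,350,220),58),("mug",(20,150,60),(32,255,255),(340,235,390,270),80),("stn",(0,0,150),(180,40,255),(140,180,235,235),30)]:
    cs=big(mask(g,lo,hi,box))
    if cs: w=world(g,cs[0],z);print(nm,len(cs[0]),rect(w),cv2.minEnclosingCircle(w),cs[0].reshape(-1,2).min(0),cs[0].reshape(-1,2).max(0))
    else: print(nm,None)
E
```

```text
red [  1 201 132]
lever [  1 200 121]
oran [ 12 200 145]
white [18 40 63]
bench [ 23  54 132]
chan [ 22  23 123]
lid 37 (array([462.5, 368.4]), array([45.2, 42.1]), 50.7) ((462.68951416015625, 368.378173828125), 23.825103759765625) [106 205] [120 217]
blue 36 (array([605.6, 335.1]), array([46.2, 43.2]), -86.9) ((607.1253662109375, 333.9193420410156), 25.051965713500977) [121 165] [134 177]
lever 36 (array([555.4,  16. ]), array([64.3, 13.4]), -14.1) ((556.1126708984375, 18.694852828979492), 32.13051223754883) [215 183] [222 200]
bar 78 (array([ 530.3, -357. ]), array([134.3,  25.2]), 68.5) ((532.0087890625, -357.6473083496094), 67.1748046875) [306 196] [342 215]
mug 73 (array([ 370.5, -500.5]), array([96.1, 68.5]), -49.3) ((366.6315002441406, -506.8946533203125), 53.2093505859375) [353 244] [384 264]
stn 221 (array([505.8, 151.4]), array([241.2, 135.2]), -86.9) ((503.9088134765625, 150.69839477539062), 135.05502319335938) [147 188] [215 225]
```

Emit:
send_rows(steps=[-1,-0.035,0,0,0,0,0,-1,-0.035,0,0,0,0,0,-1,-0.035,0,0,0,0,0,-1,-0.035,0,0,0,0,0,-1,-0.035,0,0,0,0,0,-1,-0.035,0,0,0,0,0,-1,-0.035,-0.003,0,0,0,0,-1,-0.035,-0.003,0,0,0,0,-1,0,0,0,0,0,0,-1,0,0,0,0,0,0])

```text
clock: 0.93
ee_pos: [461.8, 366.9, 244.4]
tool_rot: [[-0.919, 0.394, -0.001], [0.394, 0.919, -0.001], [0.001, -0.001, -1.0]]
wrist_force: [0.4, 0.7, 0.5]
grip_width: 1.001
finger_force: 0.0
```

```bash
python3 - <<'E'
from h import *
import pickle
s=arm.observe();print(s["ee_pos"],s["tool_rot"],s["wrist_force"])
g=get_image("wrist");pickle.dump(g,open("w1.pkl","wb"));save(g,"w1.png",k=1.5)
print(g["fx"],np.round(g["cam_to_world"],2).tolist())
E
```

```text
[461.8207947  366.91556838 244.37630974] [[-9.19054690e-01  3.94127707e-01 -1.35218281e-03]
 [ 3.94128785e-01  9.19054997e-01 -6.43460718e-04]
 [ 9.89124673e-04 -1.12430976e-03 -9.99998879e-01]] [0.39027003 0.72899787 0.47167659]
264.50030374354304 [[0.39, 0.88, 0.28, 390.73], [0.92, -0.37, -0.12, 397.12], [-0.0, 0.3, -0.95, 373.13], [0.0, 0.0, 0.0, 1.0]]
```

View pics/w1.png

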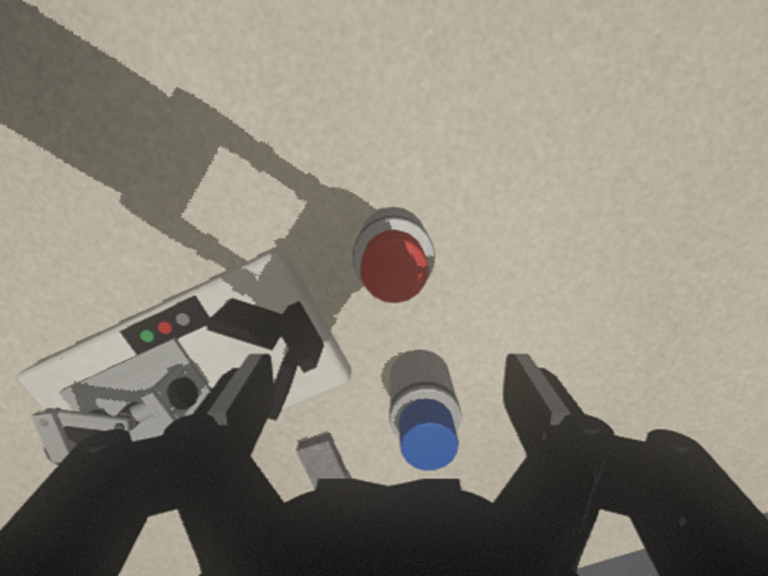

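The wrist view (768x576) shows the red lid at (394,266), clearly the wanted jar, with the blue one at (429,438). The station's V end has corners at about (275,250) and (350,378), and a third corner at (20,375).

```bash
python3 - <<'E'
from h import *
import pickle
g=pickle.load(open("w1.pkl","rb"))
c=big(mask(g,(0,120,30),(8,255,255),(230,140,300,210)))[0]
e=cv2.fitEllipse(c);print("lid",e,on(g,*e[0],110),cv2.minEnclosingCircle(world(g,c,110)),proj(g,[462,367,244]))
p=[on(g,u/1.5,v/1.5,30) for u,v in((275,250),(350,378),(20,375))];print(np.round(p,1))
# station in white areas: brightness >, low sat, poly
hsv=cv2.cvtColor(g["frame"],cv2.COLOR_RGB2HSV)
for u,v in((335,372),(60,372),(300,290),(380,400),(40,340)): print(u,v,hsv[int(v/1.5),int(u/1.5)])
# top camera: edges of platform via lower-sat mask
d=pickle.load(open("d0.pkl","rb"));t=d["top"]
for q in p: print(proj(t,[*q,30])*1.5625)
E
```

```text
lid ((262.2984313964844, 177.44529724121094), (43.073856353759766, 46.17165756225586), 176.33926391601562) [458.29896401 371.60655349] ((458.6029357910156, 371.5416259765625), 25.073612213134766) [259.84204135 250.59546545]
[[424.  273.2]
 [566.9 280.2]
 [436.8 -16.6]]
335 372 [ 21  21 194]
60 372 [ 23  21 190]
300 290 [ 30  19 107]
380 400 [ 21  33 188]
40 340 [ 20  35 183]
[226.51636884 354.87288834]
[229.99009487 293.60856657]
[354.04515504 356.05974939]
```

Emit:
send_rows(steps=[-1,0.003,0.002,0.035,0,0,0,-1,0,0,0.035,0,0,0,-1,0,0,0.035,0,0,0,-1,0,0,0.025,0,0,0,-1,0,0,0.012,0,0,0,-1,0,0,0.007,0,0,0,-1,0,0,0,0,0,0,-1,0,0,0,0,0,0])

```text
clock: 1.65
ee_pos: [458.3, 372.0, 97.0]
tool_rot: [[-0.921, 0.39, 0.001], [0.39, 0.921, 0.001], [-0.0, 0.001, -1.0]]
wrist_force: [-0.1, -1.1, 0.1]
grip_width: 1.0
finger_force: 0.0
```

Emit:
send_rows(steps=[1,0,0,0,0,0,0,1,0,0,0,0,0,0,1,0,0,0,0,0,0,1,0,0,0,0,0,0,1,0,0,0,0,0,0,1,0,0,0,0,0,0,1,0,0,0,0,0,0,1,0,0,0,0,0,0,1,0,0,0,0,0,0,1,0,0,0,0,0,0])

```text
clock: 2.48
ee_pos: [459.3, 371.7, 97.7]
tool_rot: [[-0.92, 0.391, 0.002], [0.391, 0.92, 0.002], [-0.001, 0.002, -1.0]]
wrist_force: [-0.3, 1.1, 6.6]
grip_width: 0.549
finger_force: 61.2
```

Emit:
send_rows(steps=[1,0,0,-0.02,0,0,0,1,0,0,-0.035,0,0,0,1,0,0,-0.035,0,0,0,1,0,0,-0.035,0,0,0,1,0,0,-0.035,0,0,0,1,-0.02,-0.02,0,0,0,0,1,-0.03,-0.03,0,0,0,0,1,-0.03,-0.03,0,0,0,0,1,-0.03,-0.03,0,0,0,0,1,-0.03,-0.03,0,0,0,0])

```text
clock: 3.32
ee_pos: [531.4, 188.6, 255.8]
tool_rot: [[-0.921, 0.391, -0.001], [0.391, 0.921, -0.0], [0.001, -0.001, -1.0]]
wrist_force: [0.9, -0.1, -5.2]
grip_width: 0.543
finger_force: 63.7
```

Emit:
send_rows(steps=[1,-0.02,-0.025,0,0,0,0,1,0,-0.007,0,0,0,0,1,0,0,0,0,0,0,1,0,0,0,0,0,0])

```text
clock: 3.65
ee_pos: [537.0, 153.1, 255.9]
tool_rot: [[-0.92, 0.392, -0.001], [0.392, 0.92, 0.001], [0.001, 0.0, -1.0]]
wrist_force: [-0.5, 0.0, -4.7]
grip_width: 0.544
finger_force: 63.8
```

```bash
python3 - <<'E'
from h import *
import pickle
s=arm.observe();print(s["ee_pos"],s["tool_rot"],s["wrist_force"],s["finger_force"])
g=get_image("wrist");pickle.dump(g,open("w2.pkl","wb"));save(g,"w2.png",k=1.5)
E
```

```text
[537.04599971 153.10836688 255.9270344 ] [[-9.19852467e-01  3.92262392e-01 -1.28607080e-03]
 [ 3.92261963e-01  9.19853366e-01  5.81357526e-04]
 [ 1.41104124e-03  3.02864999e-05 -9.99999004e-01]] [-0.52662414  0.0353895  -4.68417431] 63.776761293411255
```

View pics/w2.png

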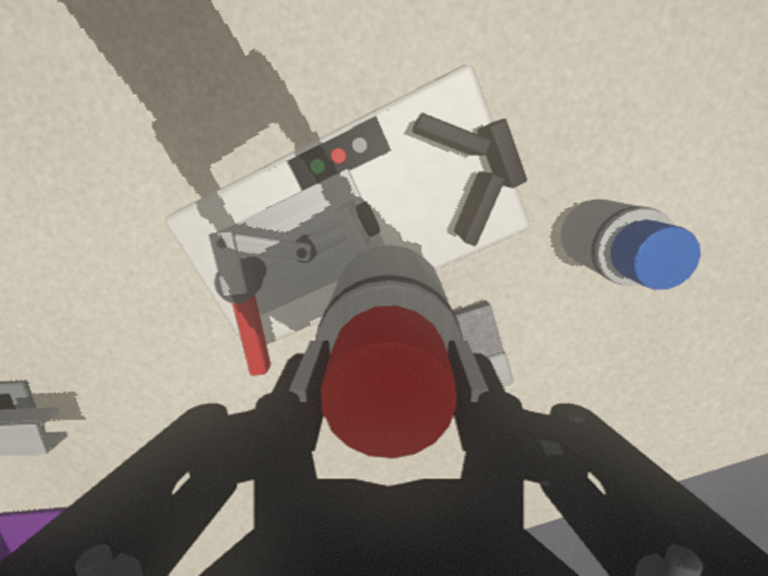

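The wrist view (768x576) shows the platform corners at (468,67), (527,222) and (167,218). The V is at (470,170), and the lever runs from pivot (240,280) to tip (259,370). The jar is in the grip.

```bash
cat >> h.py <<'E'
def stn(c,yaw,p):
    a=np.radians(yaw);return np.array([c[0]+np.cos(a)*p[0]-np.sin(a)*p[1],c[1]+np.sin(a)*p[0]+np.cos(a)*p[1],p[2]])
E
python3 - <<'E'
from h import *
import pickle
g=pickle.load(open("w2.pkl","rb"))
hsv=cv2.cvtColor(g["frame"],cv2.COLOR_RGB2HSV)
S=cv2.medianBlur(hsv[:,:,1],5)
A,B,C=[np.array(q)/1.5 for q in((468,67),(527,222),(167,218))]
def edge(P,Q,f0,f1,inside):
    pts=[];n=np.array([-(Q-P)[1],(Q-P)[0]]);n=n/np.linalg.norm(n)
    if n@(inside-P)<0:n=-n
    for f in np.linspace(f0,f1,40):
        b=P+f*(Q-P);ts=np.arange(-7,7.1,.5)
        v=cv2.remap(S.astype(np.float32),*[np.array([b[i]+ts*n[i]],np.float32) for i in(0,1)],cv2.INTER_LINEAR)[0]
        d=np.convolve(v,np.r_[np.ones(6),-np.ones(6)],'valid') # rise inward->?
        k=np.argmin(d);pts.append(b+n*ts[k+6-0] if 0 else b+n*(ts[k+5]+ts[k+6])/2)
    pts=np.array(pts,np.float32);return pts
mid=(B+C)/2
def line(pts):
    w=np.array([on(g,*p,30) for p in pts],np.float32)
    vx,vy,x,y=cv2.fitLine(w,cv2.DIST_HUBER,0,.01,.01).ravel();r=np.abs((w[:,0]-x)*vy-(w[:,1]-y)*vx)
    return np.array([x,y]),np.array([vx,vy]),np.median(r)
L1=line(edge(A,B,.1,.9,mid));L2=line(edge(A,C,.1,.6,mid))
print([np.degrees(np.arctan2(L[1][1],L[1][0])) for L in(L1,L2)],L1[2],L2[2])
X=np.linalg.solve(np.c_[L1[1],-L2[1]],L2[0]-L1[0]);cor=L1[0]+L1[1]*X[0];print("corner A",cor,[on(g,*q,30) for q in(A,B,C)])
c=big(mask(g,(0,120,30),(8,255,255),(150,190,185,255)))[0];w=world(g,c,81);print("lever",rect(w))
for yaw in(2.5,3.5): 
    ctr=cor-stn((0,0),yaw,(-75,150,0))[:2];print(yaw,ctr,"cradle",stn(ctr,yaw,(0,84,30)),"pivot",stn(ctr,yaw,(0,-95,72)),proj(g,stn(ctr,yaw,(0,-95,81)))*1.5, "tip",stn(ctr,yaw,(85*np.cos(.32),-95-85*np.sin(.32),72)),proj(g,stn(ctr,yaw,(85*np.cos(.32),-95-85*np.sin(.32),81)))*1.5)
m=g["frame"][:,:,::-1].copy()
E
```

```text
[np.float32(2.2330909), np.float32(-88.31016)] 1.4498996 1.2010336e-05
corner A [425.44656 271.0108 ] [array([428.05197848, 268.27501328]), array([566.04961263, 275.09906302]), array([436.83498322, -19.59439866])]
lever (array([554.1,  21. ]), array([69.6, 18.5]), -16.4)
2.5 [506.91808844 124.42502404] cradle [503.25405991 208.34507465  30.        ] pivot [511.06193024  29.51544299  72.        ] [235.4399611  288.26849535] tip [592.83644859   6.32216487  72.        ] [258.86630122 380.08264337]
3.5 [509.46395453 125.86922392] cradle [504.33587721 209.71254699  30.        ] pivot [515.26356579  31.04641807  72.        ] [239.67502863 292.09581705] tip [597.43040799   9.28383453  72.        ] [264.38689068 383.17271908]
```

```bash
python3 - <<'E'
from h import *
import pickle
g=pickle.load(open("w2.pkl","rb"))
P=lambda u,v,z:np.round(on(g,u/1.5,v/1.5,z),1)
print("V arm ends",P(416,120,80),P(466,241,80),"outer back corners",P(506,119,80),P(526,183,80))
c=big(mask(g,(0,120,20),(8,255,255),(205,190,315,315)))[0];x,y,w,h=cv2.boundingRect(c);print(x,y,w,h,"lid ctr",cv2.minEnclosingCircle(world(g,c,268.4)))
print(proj(g,[537,153.1,268.4]))
E
```

```text
V arm ends [450.8 210.7] [547.6 214. ] outer back corners [475.4 270. ] [523.6 270. ]
214 204 91 101 lid ctr ((533.5046997070312, 154.40567016601562), 28.716699600219727)
[259.59962695 263.6840583 ]
```

Emit:
send_rows(steps=[1,0.018,0.0115,0,0,0,0,1,0.019,0.0115,0,0,0,0,1,0.019,0.0115,0,0,0,0,1,0,0,0.025,0,0,0,1,0,0,0.03,0,0,0,1,0,0,0.03,0,0,0,1,0,0,0.02,0,0,0,1,0,0,0.01,0,0,0,1,0,0,0.003,0,0,0,1,0,0,0.003,0,0,0])

```text
clock: 4.53
ee_pos: [499.7, 207.8, 135.7]
tool_rot: [[-0.921, 0.39, 0.001], [0.39, 0.921, 0.0], [-0.001, 0.001, -1.0]]
wrist_force: [-0.3, 1.0, -3.2]
grip_width: 0.54
finger_force: 63.8
```

Emit:
send_rows(steps=[1,0,0,0.002,0,0,0,1,0,0,0.002,0,0,0,1,0,0,0.001,0,0,0,1,0,0,0,0,0,0,1,0,0,0,0,0,0])

```text
clock: 4.95
ee_pos: [499.8, 206.8, 130.8]
tool_rot: [[-0.92, 0.391, 0.001], [0.391, 0.92, 0.0], [-0.001, 0.001, -1.0]]
wrist_force: [-0.2, 1.5, -5.0]
grip_width: 0.544
finger_force: 63.8
```

```bash
python3 - <<'E'
from h import *
g=get_image("wrist");save(g,"w3.png",k=1.5)
E
```

```text
(no output)
```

View pics/w3.png

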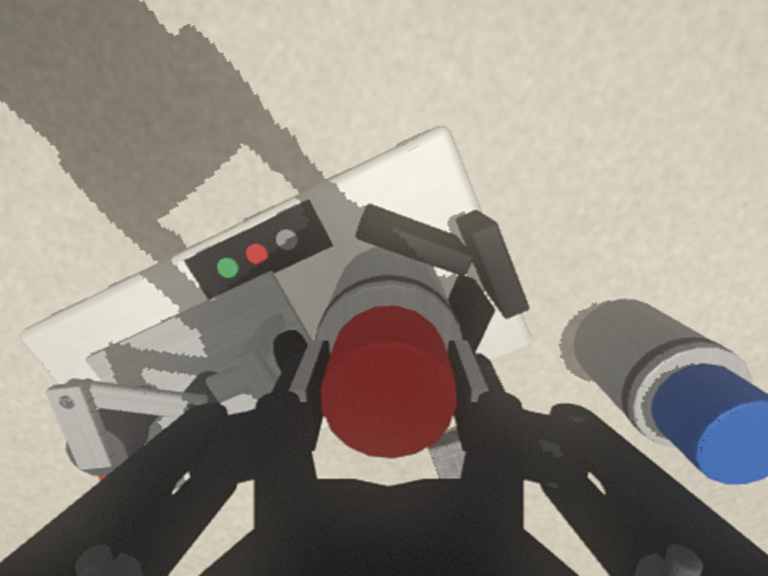

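The jar stands inside the V arms, with its body at about (390,300) and the pad to the left at (290,350). I'll lower the last few millimetres.

Emit:
send_rows(steps=[1,0,0,0.002,0,0,0,1,0,0,0.001,0,0,0,1,0,0,0,0,0,0,1,0,0,0,0,0,0])

```text
clock: 5.33
ee_pos: [499.7, 206.9, 127.7]
tool_rot: [[-0.92, 0.391, 0.001], [0.391, 0.92, 0.0], [-0.001, 0.001, -1.0]]
wrist_force: [0.4, 0.2, 0.5]
grip_width: 0.544
finger_force: 64.2
```

Emit:
send_rows(steps=[1,0,0,0.001,0,0,0,1,0,0,0,0,0,0])

```text
clock: 5.5
ee_pos: [499.9, 206.9, 127.7]
tool_rot: [[-0.92, 0.391, 0.002], [0.391, 0.92, 0.0], [-0.001, 0.001, -1.0]]
wrist_force: [-2.1, 0.2, 8.6]
grip_width: 0.538
finger_force: 65.2
```

Emit:
send_rows(steps=[-1,0,0,0,0,0,0,-1,0,0,0,0,0,0,-1,0,0,0,0,0,0,-1,0,0,0,0,0,0,-1,0,0,0,0,0,0,-1,0,0,0,0,0,0,-1,0,0,-0.02,0,0,0,-1,0,0,-0.035,0,0,0,-1,0,0,-0.04,0,0,0,-1,0,0,-0.04,0,0,0])

```text
clock: 6.33
ee_pos: [498.9, 206.6, 262.4]
tool_rot: [[-0.92, 0.391, -0.002], [0.391, 0.92, -0.0], [0.001, -0.001, -1.0]]
wrist_force: [1.1, -0.5, -0.5]
grip_width: 1.002
finger_force: 0.0
```

Emit:
send_rows(steps=[-1,-0.017,-0.0345,0,0,0,0,-1,-0.017,-0.0345,0,0,0,0,-1,-0.017,-0.0345,0,0,0,0,-1,-0.017,-0.0345,0,0,0,0,-1,-0.017,-0.0345,0,0,0,0,-1,-0.017,-0.0345,0,0,0,0,-1,-0.017,-0.0345,0,0,0,0,-1,-0.017,-0.0345,0,0,0,0,-1,-0.017,-0.0345,0,0,0,0,-1,-0.017,-0.0345,0,0,0,0])

```text
clock: 7.17
ee_pos: [520.7, -179.1, 261.3]
tool_rot: [[-0.92, 0.391, 0.0], [0.391, 0.92, 0.0], [-0.0, 0.0, -1.0]]
wrist_force: [0.7, 0.2, 0.3]
grip_width: 1.002
finger_force: 0.0
```

Emit:
send_rows(steps=[-1,-0.017,-0.0345,0,0,0,0,-1,-0.017,-0.0345,0,0,0,0,-1,-0.017,-0.0345,0,0,0,0,-1,-0.017,-0.0345,0,0,0,0,-1,0,0,0,0,0,6.8,-1,0,0,0,0,0,6.8,-1,0,0,0,0,0,6.8,-1,0,0,0,0,0,6.8,-1,0,0,0,0,0,6.8,-1,0,0,0,0,0,6.8])

```text
clock: 8.0
ee_pos: [529.6, -330.9, 261.0]
tool_rot: [[-0.436, 0.9, -0.0], [0.9, 0.436, 0.0], [0.0, -0.0, -1.0]]
wrist_force: [0.3, -0.3, 0.4]
grip_width: 0.998
finger_force: 0.0
```

Emit:
send_rows(steps=[-1,0,0,0,0,0,6.8,-1,0,0,0,0,0,6.8,-1,0,0,0,0,0,6.8,-1,0,0,0,0,0,6.8,-1,0,0,0,0,0,6.8,-1,0,0,0,0,0,6.8,-1,0,0,0,0,0,6.8,-1,0,0,0,0,0,0,-1,0,0,0,0,0,0,-1,0,0,0,0,0,0])

```text
clock: 8.83
ee_pos: [529.6, -330.8, 261.2]
tool_rot: [[0.362, 0.932, -0.0], [0.932, -0.362, 0.0], [0.0, -0.0, -1.0]]
wrist_force: [-0.3, -0.1, -0.3]
grip_width: 0.996
finger_force: 0.0
```

```bash
python3 - <<'E'
from h import *
import pickle
s=arm.observe();print(s["ee_pos"],s["tool_rot"],s["joint_positions"])
g=get_image("wrist");pickle.dump(g,open("w4.pkl","wb"));save(g,"w4.png",k=1.5)
t=get_image("top");pickle.dump(t,open("t4.pkl","wb"))
c=big(mask(t,(0,150,60),(6,255,255),(130,175,200,230)))[0];print(cv2.boundingRect(c),cv2.minEnclosingCircle(world(t,c,140)))
c=big(mask(g,(5,150,40),(16,255,255)))[0];w=world(g,c,58);print(cv2.boundingRect(c),rect(w))
E
```

```text
[ 529.61932108 -330.80084937  261.15106374] [[ 3.62024233e-01  9.32168679e-01 -9.24762218e-05]
 [ 9.32168670e-01 -3.62024208e-01  2.10419898e-04]
 [ 1.62668207e-04 -1.62380539e-04 -9.99999974e-01]] [-3.90195835e+01  2.97458259e+01  6.87000489e+01  6.09688967e-03
  8.15658322e+01 -1.77959156e+01]
(153, 193, 15, 15) ((502.9847106933594, 204.80702209472656), 26.005077362060547)
(262, 185, 2, 2) (array([ 524.6, -356.8]), array([1.4, 1.3]), 69.0)
```

View pics/w4.png

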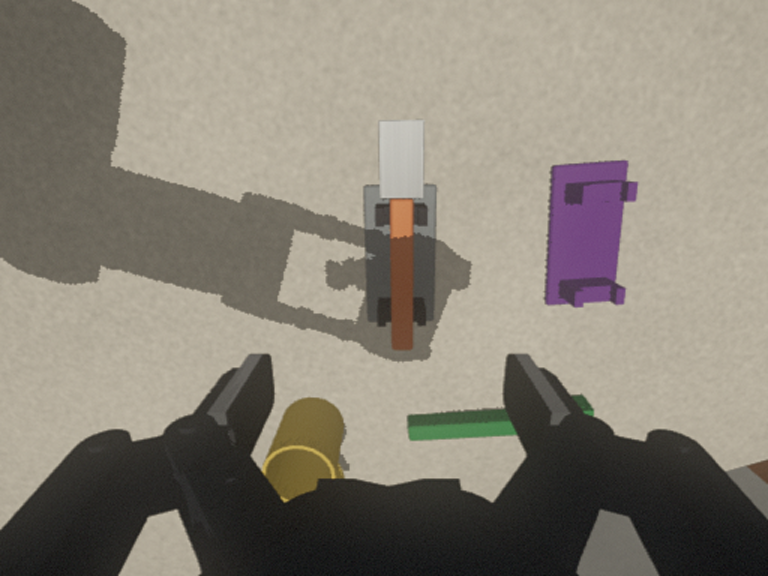

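The wrist view (768x576) shows the orange bar on the grey rest. The handle runs from (402,349) to (401,198) and the steel channel reaches up to (401,121). The purple rest is at (590,232), and the green bar (500,415) and mug (300,450) are clear of it.

```bash
python3 - <<'E'
from h import *
import pickle
g=pickle.load(open("w4.pkl","rb"));d=pickle.load(open("d0.pkl","rb"))
m=mask(g,(2,110,20),(18,255,255),(240,120,300,245));c=big(cv2.morphologyEx(m,cv2.MORPH_CLOSE,np.ones((5,5))))[0];print(cv2.boundingRect(c))
print("handle",rect(world(g,c,58)))
a,b,e=[on(g,u/1.5,v/1.5,z) for u,v,z in((402,349,58),(401,198,58),(401,121,56))]
print(a,b,e,np.linalg.norm(b-a),np.linalg.norm(e-a),np.degrees(np.arctan2(*(e-a)[::-1])))
# rest foot corners z? foot edges rows 185,322 cols 364/436
print([on(g,u/1.5,v/1.5,8) for u,v in((364,185),(436,185),(366,322),(434,322))])
u=(e-a)/np.linalg.norm(e-a);o=a+75*u;o2=b-65*u;print("origin",o,o2)
s=d["scene"];c=big(mask(s,(3,150,60),(14,255,255),(160,220,250,280)))[0];print(cv2.boundingRect(c),proj(s,[*o,58]),proj(s,[*a,46]),proj(s,[*b,58]))
R=arm.observe();T=R["tool_rot"];x=T[:,0];print(np.degrees(np.arctan2(x[1],x[0])));dl=np.r_[(o+o2)/2,46]-R["ee_pos"];print("tool delta",T.T@dl)
E
```

```text
(260, 133, 16, 100)
handle (array([ 530.8, -359.1]), array([136. ,  19.7]), 69.9)
[ 507.21895832 -423.78739806] [ 554.91111536 -294.34546121] [ 575.76247341 -239.07413581] 137.94838476284033 197.02081796793107 69.64108511249866
[array([ 526.36211575, -275.91002085]), array([ 589.31494785, -300.29500376]), array([ 475.54486813, -405.74151592]), array([ 541.77906889, -431.35783536])]
origin [ 533.31144786 -353.47252062] [ 532.29762443 -355.28502166]
(167, 237, 48, 34) [191.955587   249.73706144] [167.80313599 266.81642313] [211.61873538 238.33283585]
68.70514034192506
tool delta [-20.85523263  11.52950134 215.22974242]
```

Emit:
send_rows(steps=[-1,-0.021,0.0115,0.03,0,0,-1,-1,0,0,0.038,0,0,0,-1,0,0,0.038,0,0,0,-1,0,0,0.038,0,0,0,-1,0,0,0.035,0,0,0,-1,0,0,0.02,0,0,0,-1,0,0,0.01,0,0,0,-1,0,0,0.006,0,0,0,-1,0,0,0,0,0,0,-1,0,0,0,0,0,0])

```text
clock: 9.77
ee_pos: [533.4, -355.1, 47.7]
tool_rot: [[0.348, 0.937, 0.002], [0.937, -0.348, -0.001], [-0.001, 0.002, -1.0]]
wrist_force: [-0.4, -0.5, 0.8]
grip_width: 1.001
finger_force: 0.0
```

```bash
python3 - <<'E'
from h import *
import pickle
s=arm.observe();print(s["wrist_force"],s["joint_positions"])
g=get_image("wrist");pickle.dump(g,open("w5.pkl","wb"))
R=s["tool_rot"];print(np.degrees(np.arctan2(R[1,0],R[0,0])))
m=mask(g,(2,110,20),(18,255,255));c=big(cv2.morphologyEx(m,cv2.MORPH_CLOSE,np.ones((5,5))))[0];print(cv2.boundingRect(c),rect(world(g,c,58)))
E
```

```text
[-0.41755404 -0.48546655  0.82037318] [-4.05021787e+01  4.27820248e+01  8.05142217e+01  4.08178042e-03
  5.65687317e+01 -2.01112714e+01]
69.60679967331593
(236, 132, 44, 192) (array([ 537. , -343.5]), array([105.6,  20.2]), 69.7)
```

Emit:
send_rows(steps=[-1,0,0,0.003,0,0,0,1,0,0,0,0,0,0,1,0,0,0,0,0,0,1,0,0,0,0,0,0,1,0,0,0,0,0,0,1,0,0,0,0,0,0,1,0,0,0,0,0,0,1,0,0,0,0,0,0,1,0,0,0,0,0,0,1,0,0,0,0,0,0])

```text
clock: 10.65
ee_pos: [532.9, -354.7, 43.6]
tool_rot: [[0.349, 0.937, 0.001], [0.937, -0.349, -0.0], [-0.0, 0.001, -1.0]]
wrist_force: [-0.2, -0.1, 3.2]
grip_width: 0.226
finger_force: 59.3
```

Emit:
send_rows(steps=[1,0,0,0,0,0,0,1,0,0,0,0,0,0,1,0,0,0,0,0,0])

```text
clock: 10.9
ee_pos: [532.8, -354.7, 43.6]
tool_rot: [[0.349, 0.937, 0.0], [0.937, -0.349, -0.0], [-0.0, 0.001, -1.0]]
wrist_force: [0.4, 0.3, 5.0]
grip_width: 0.223
finger_force: 59.3
```

Emit:
send_rows(steps=[1,0,0,-0.015,0,0,0,1,0,0,-0.03,0,0,0,1,0,0,-0.035,0,0,0,1,0,0,-0.03,0,0,0,1,0.03,0,0,0,0,0,1,0.0375,0,0,0,0,0,1,0.0375,0,0,0,0,0,1,0.0375,0,0,0,0,0,1,0.0375,0,0,0,0,0,1,0.0375,0,0,0,0,0])

```text
clock: 11.73
ee_pos: [608.2, -148.8, 152.2]
tool_rot: [[0.349, 0.937, -0.002], [0.937, -0.349, 0.001], [0.0, -0.002, -1.0]]
wrist_force: [1.3, -0.7, -2.2]
grip_width: 0.225
finger_force: 59.1
```

Emit:
send_rows(steps=[1,0.0375,0,0,0,0,0,1,0.0375,0,0,0,0,0,1,0.0375,0,0,0,0,0,1,0.0375,0,0,0,0,0,1,0,0,0,0,0,-6.7,1,0,0,0,0,0,-6.7,1,0,0,0,0,0,-6.7,1,0,0,0,0,0,-6.7,1,0,0,0,0,0,-6.7,1,0,0,0,0,0,-6.7])

```text
clock: 12.57
ee_pos: [660.2, -10.0, 151.9]
tool_rot: [[-0.344, 0.939, -0.003], [0.939, 0.344, 0.0], [0.001, -0.002, -1.0]]
wrist_force: [0.2, -0.1, -3.1]
grip_width: 0.224
finger_force: 59.1
```

Emit:
send_rows(steps=[1,0,0,0,0,0,-6.7,1,0,0,0,0,0,-6.7,1,0,0,0,0,0,-6.7,1,0,0,0,0,0,-6.7,1,0,0,0,0,0,-6.7,1,0,0,0,0,0,-6.7,1,0,0,0,0,0,-6.7,1,0,0,0,0,0,-6.7,1,0,0,0,0,0,0,1,0,0,0,0,0,0])

```text
clock: 13.4
ee_pos: [660.4, -10.1, 152.3]
tool_rot: [[-0.957, 0.289, -0.002], [0.289, 0.957, 0.0], [0.002, -0.0, -1.0]]
wrist_force: [0.0, 0.1, -2.2]
grip_width: 0.225
finger_force: 59.1
```

```bash
python3 - <<'E'
from h import *
import pickle
s=arm.observe();print(s["ee_pos"],s["wrist_force"],s["ft_torque"],s["joint_positions"],s["grip_width"])
R=s["tool_rot"];print(np.degrees(np.arctan2(R[1,0],R[0,0])))
g=get_image("wrist");pickle.dump(g,open("w6.pkl","wb"));save(g,"w6.png",k=1.5)
sc=get_image("scene");pickle.dump(sc,open("s6.pkl","wb"))
E
```

```text
[660.41286025 -10.07169666 152.30151577] [ 0.01736132  0.10480624 -2.19594734] [-0.08073197 -0.05062973  0.05308528] [-7.51868701e+00  3.82464505e+01  7.09359477e+01  5.99564428e-03
  7.09233671e+01 -8.07008944e+01] 0.22476664978291203
163.18023206238922
```

View pics/w6.png

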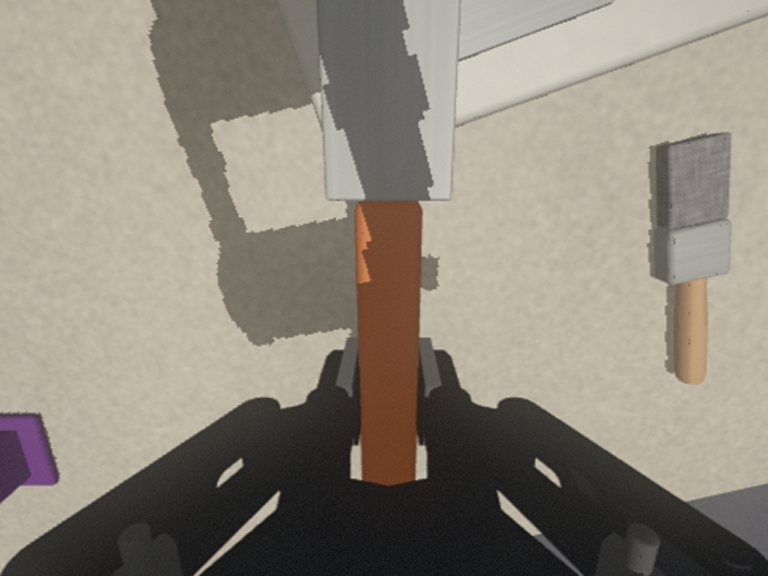

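The view (768x576) shows the bar held straight, with the channel at (389,0–198) hiding the lever below it. The purple rest and the brush are clear. I'll step sideways so the lever shows, then measure it.

Emit:
send_rows(steps=[1,-0.02,-0.035,0,0,0,0,1,-0.02,-0.035,0,0,0,0,1,0,0,0,0,0,0,1,0,0,0,0,0,0])

```text
clock: 13.83
ee_pos: [679.2, -91.1, 152.7]
tool_rot: [[-0.957, 0.291, -0.0], [0.291, 0.957, 0.0], [0.0, -0.0, -1.0]]
wrist_force: [-0.1, 0.0, -2.6]
grip_width: 0.223
finger_force: 59.4
```

```bash
python3 - <<'E'
from h import *
import pickle
s=arm.observe();print(s["ee_pos"])
g=get_image("wrist");pickle.dump(g,open("w7.pkl","wb"));save(g,"w7.png",k=1.5)
print(np.round(g["cam_to_world"],3).tolist())
for c in big(mask(g,(0,110,20),(4,255,255)),2):
    w=world(g,c,81);print(cv2.contourArea(c),cv2.boundingRect(c),rect(w));print(np.round(cv2.boxPoints(cv2.minAreaRect(w)),1).tolist())
E
```

```text
[679.17159899 -91.14289162 152.69322745]
[[0.291, 0.912, 0.288, 605.081], [0.957, -0.277, -0.088, -68.982], [-0.001, 0.301, -0.954, 281.43], [0.0, 0.0, 0.0, 1.0]]
1235.0 (343, 0, 31, 49) (array([575.9,   8. ]), array([28.1, 18.4]), -16.3)
[[559.7999877929688, 3.200000047683716], [586.7999877929688, -4.699999809265137], [592.0, 12.899999618530273], [565.0, 20.799999237060547]]
```

View pics/w7.png

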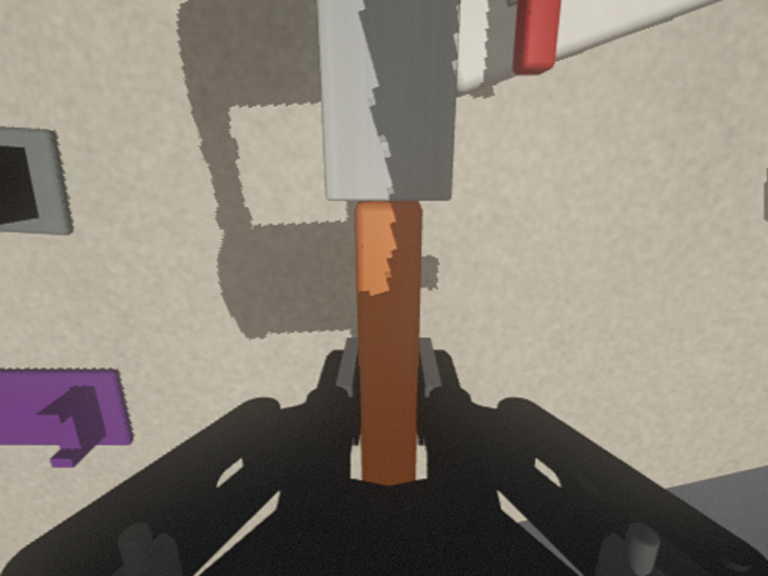

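The lever tip shows at (534,0–72), to the right of the channel. I'll take one closer look beside the lever, near working height.

Emit:
send_rows(steps=[1,0.01,0,0.02,0,0,0,1,0.02,0,0.03,0,0,0,1,0,0,0.01,0,0,0,1,0,0,0,0,0,0,1,0,0,0,0,0,0])

```text
clock: 14.3
ee_pos: [650.9, -79.1, 93.5]
tool_rot: [[-0.958, 0.286, 0.0], [0.286, 0.958, 0.0], [-0.0, 0.0, -1.0]]
wrist_force: [0.2, -1.0, -1.3]
grip_width: 0.224
finger_force: 59.3
```

```bash
python3 - <<'E'
from h import *
import pickle
s=arm.observe();p=s["ee_pos"];R=s["tool_rot"];print(p,s["wrist_force"])
g=get_image("wrist");pickle.dump(g,open("w8.pkl","wb"))
M=np.array(g["cam_to_world"]);print("cam in tool",R.T@(M[:3,3]-p))
m=mask(g,(0,110,20),(4,255,255));c=big(m)[0];print(cv2.boundingRect(c))
w=world(g,c,81);print(rect(w));t=(w-p[:2])@R[:2,:2];print("lever in tool frame x,y bounds",t.min(0),t.max(0))
# per row edges
for r in range(4,int(c[:,0,1].max()),12):
    xs=np.where(m[r]>0)[0];a,b=[R[:2,:2].T@(on(g,u,r,81)-p[:2]) for u in(xs.min(),xs.max()+1)];print(r,xs.min(),xs.max(),a.round(1),b.round(1))
gr=cv2.cvtColor(g["frame"],cv2.COLOR_RGB2HSV)
# channel edges rows: grey, and handle orange edges
o=mask(g,(4,110,20),(16,255,255),(200,100,320,330))
for r in(150,180,210): xs=np.where(o[r]>0)[0];print("handle",r,xs.min(),xs.max(),[ (R[:2,:2].T@(on(g,u,r,p[2]+14.4)-p[:2])).round(1) for u in(xs.min(),xs.max()+1)])
save(g,"w8.png",k=1.5)
E
```

```text
[650.92293455 -79.13332501  93.54380492] [ 0.2456886  -1.04946096 -1.25527272]
cam in tool [  77.4024342    -0.430745   -128.68203488]
(364, 0, 52, 91)
(array([569.3,   9.1]), array([38.7, 19.8]), -16.3)
lever in tool frame x,y bounds [84.04291913 51.31768249] [122.71237196  71.19934981]
4 372 414 [121.1  51.4] [121.1  71.2]
16 371 412 [116.3  51.6] [116.3  71.1]
28 370 411 [111.4  51.7] [111.4  71.5]
40 369 409 [106.4  51.9] [106.4  71.4]
52 368 407 [101.2  52.1] [101.3  71.3]
64 367 405 [96.  52.3] [96.  71.3]
76 365 404 [90.5 51.9] [90.6 71.7]
88 365 399 [85.  52.6] [85.  70.1]
handle 150 237 280 [array([58.3, -9.9]), array([58.3,  9.1])]
handle 180 238 280 [array([44.8, -9.8]), array([44.8,  9.5])]
handle 210 239 279 [array([30.2, -9.7]), array([30.3,  9.4])]
```

View pics/w8.png

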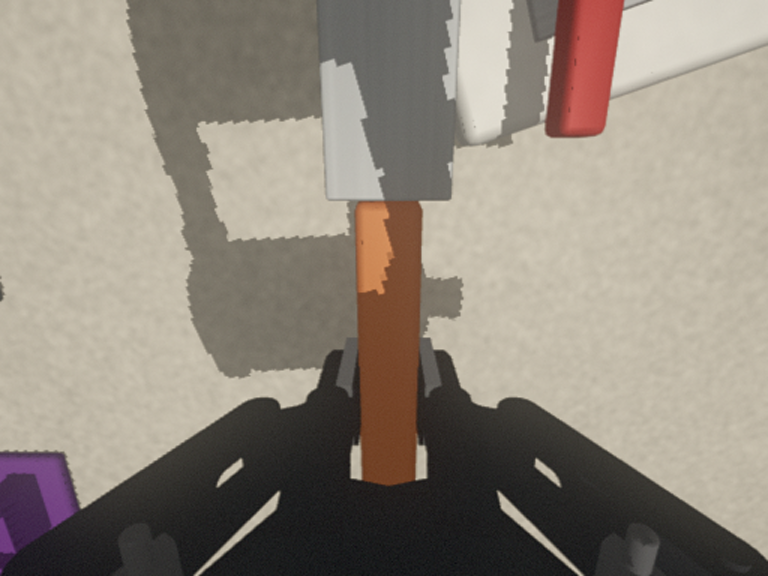

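Right edge of the lever is at (620,0)–(605,132). It lies parallel to the bar, 64 mm to the side, with its tip at tool x 85. I'll raise, shift 64 mm sideways and 10 mm forward, then lower.

Emit:
send_rows(steps=[1,0,0,-0.03,0,0,0,1,0.005,0.015,-0.005,0,0,0,1,0.005,0.025,0,0,0,0,1,0,0.0205,0,0,0,0,1,0,0.0035,0,0,0,0,1,0,0,0.015,0,0,0,1,0,0,0.01,0,0,0,1,0,0,0.005,0,0,0,1,0,0,0,0,0,0,1,0,0,0,0,0,0])

```text
clock: 15.18
ee_pos: [659.3, -16.2, 98.3]
tool_rot: [[-0.958, 0.287, -0.0], [0.287, 0.958, 0.0], [0.0, 0.0, -1.0]]
wrist_force: [0.2, -0.0, -2.0]
grip_width: 0.226
finger_force: 59.5
```

Emit:
send_rows(steps=[1,0,0,0.003,0,0,0,1,0,0,0.003,0,0,0,1,0,0,0.002,0,0,0,1,0,0,0,0,0,0])

```text
clock: 15.52
ee_pos: [659.0, -16.0, 89.9]
tool_rot: [[-0.958, 0.286, -0.001], [0.286, 0.958, 0.0], [0.001, 0.0, -1.0]]
wrist_force: [-0.3, 0.8, -2.0]
grip_width: 0.223
finger_force: 59.5
```

Emit:
send_rows(steps=[1,0,0,0.003,0,0,0,1,0,0,0.003,0,0,0,1,0,0,0.003,0,0,0,1,0,0,0.002,0,0,0,1,0,0,0,0,0,0,1,0,0,0,0,0,0])

```text
clock: 16.02
ee_pos: [659.1, -15.8, 79.1]
tool_rot: [[-0.958, 0.286, -0.0], [0.286, 0.958, 0.0], [0.0, 0.0, -1.0]]
wrist_force: [0.0, 0.6, -2.4]
grip_width: 0.224
finger_force: 59.5
```

```bash
python3 - <<'E'
import numpy as np
from h import *
s=arm.observe();p=s["ee_pos"];R=s["tool_rot"];print(p,s["wrist_force"],s["ft_torque"],s["joint_positions"].round(1))
a0=np.degrees(np.arctan2(R[1,0],R[0,0]))
# constant per-row move in tool axes: turn dq cw (az=+dq) about pivot 160mm ahead along tool x
for dq in(3,4,5,6):
    t=np.radians(dq);c,sn=np.cos(t),np.sin(t)
    # tool frame: turn +dq about z at pivot (160,0)
    P=np.array([160,0]);new=P+np.array([[c,-sn],[sn,c]])@(-P);print(dq,new)
print(a0, p[:2]+160*R[:2,0])
E
```

```text
[659.11961919 -15.84859807  79.09362052] [ 0.00751487  0.59202909 -2.35195354] [-0.06418611 -0.08147609  0.04114082] [ -8.   42.4  75.5   0.   62.2 -81.4]
3 [ 0.21927444 -8.373753  ]
4 [  0.38975196 -11.1610358 ]
5 [  0.60884831 -13.94491884]
6 [  0.87649674 -16.72455412]
163.38008316826517 [505.80391341  29.91483601]
```

Emit:
send_rows(steps=[1,0.0002,-0.0084,0,0,0,3,1,0.0002,-0.0084,0,0,0,3,1,0.0002,-0.0084,0,0,0,3,1,0.0002,-0.0084,0,0,0,3,1,0.0002,-0.0084,0,0,0,3])

```text
clock: 16.43
ee_pos: [642.3, -52.4, 79.3]
tool_rot: [[-0.85, 0.527, 0.001], [0.527, 0.85, 0.003], [0.001, 0.003, -1.0]]
wrist_force: [1.8, 8.7, -2.5]
grip_width: 0.223
finger_force: 59.6
```

Emit:
send_rows(steps=[1,0.0002,-0.0084,0,0,0,3,1,0.0002,-0.0084,0,0,0,3,1,0.0002,-0.0084,0,0,0,3,1,0.0002,-0.0084,0,0,0,3,1,0.0002,-0.0084,0,0,0,3])

```text
clock: 16.85
ee_pos: [616.7, -84.0, 79.5]
tool_rot: [[-0.684, 0.73, 0.003], [0.73, 0.684, 0.005], [0.002, 0.005, -1.0]]
wrist_force: [5.5, 12.8, -4.3]
grip_width: 0.22
finger_force: 60.0
```

```bash
python3 - <<'E'
from h import *
s=arm.observe();p=s["ee_pos"];R=s["tool_rot"];print(p,s["wrist_force"],s["ft_torque"],s["joint_positions"].round(1))
print(np.degrees(np.arctan2(R[1,0],R[0,0])), p[:2]+160*R[:2,0], R[:2,:2].T@s["wrist_force"][:2])
E
```

```text
[616.747904   -83.95077374  79.51395573] [ 5.51544967 12.77273264 -4.25181658] [ 1.90727411 -0.96172298 -0.8602181 ] [-15.   38.9  82.6   0.4  58.4 -58.3]
133.125526074096 [507.37220034  32.82632748] [ 5.55191565 12.75669272]
```

Emit:
send_rows(steps=[1,0.0002,-0.0084,0,0,0,3,1,0.0002,-0.0084,0,0,0,3,1,0.0002,-0.0084,0,0,0,3,1,0.0002,-0.0084,0,0,0,3,1,0.0002,-0.0084,0,0,0,3,1,0.0002,-0.0084,0,0,0,3])

```text
clock: 17.35
ee_pos: [577.4, -112.6, 80.3]
tool_rot: [[-0.424, 0.906, 0.008], [0.906, 0.424, 0.004], [0.0, 0.009, -1.0]]
wrist_force: [11.2, 13.8, -4.2]
grip_width: 0.224
finger_force: 60.7
```

Emit:
send_rows(steps=[1,0.0002,-0.0084,0,0,0,3,1,0.0002,-0.0084,0,0,0,3,1,0.0002,-0.0084,0,0,0,3,1,0.0002,-0.0084,0,0,0,3,1,0.0002,-0.0084,0,0,0,3])

```text
clock: 17.77
ee_pos: [538.0, -127.2, 80.7]
tool_rot: [[-0.175, 0.985, 0.009], [0.985, 0.175, 0.001], [-0.001, 0.009, -1.0]]
wrist_force: [10.2, 6.9, -2.8]
grip_width: 0.225
finger_force: 60.1
```

```bash
python3 - <<'E'
from h import *
s=arm.observe();p=s["ee_pos"];R=s["tool_rot"];print(p,s["wrist_force"],s["ft_torque"],s["joint_positions"].round(1))
print(np.degrees(np.arctan2(R[1,0],R[0,0])), p[:2]+160*R[:2,0], R[:2,:2].T@s["wrist_force"][:2])
E
```

```text
[ 538.02197895 -127.15748659   80.72186965] [10.23500712  6.90278811 -2.7956631 ] [ 1.15340767 -1.70443966 -0.81885201] [-21.4  32.6  95.1   0.3  51.8 -31.6]
100.07519748200315 [510.03149817  30.37512886] [ 5.00582184 11.28429653]
```

Emit:
send_rows(steps=[1,0.0002,-0.0084,0,0,0,3,1,0.0002,-0.0084,0,0,0,3,1,0.0002,-0.0084,0,0,0,3,1,0.0002,-0.0084,0,0,0,3,1,0.0002,-0.0084,0,0,0,3])

```text
clock: 18.18
ee_pos: [494.0, -130.7, 80.3]
tool_rot: [[0.084, 0.996, 0.004], [0.996, -0.084, -0.001], [-0.001, 0.004, -1.0]]
wrist_force: [1.8, 0.4, -1.5]
grip_width: 0.226
finger_force: 59.8
```

Emit:
send_rows(steps=[1,0.0002,-0.0084,0,0,0,3,1,0.0002,-0.0084,0,0,0,3,1,0.0002,-0.0084,0,0,0,3,1,0,0,0,0,0,0,1,0,0,0,0,0,0])

```text
clock: 18.6
ee_pos: [468.2, -126.6, 79.8]
tool_rot: [[0.234, 0.972, 0.001], [0.972, -0.234, -0.0], [-0.0, 0.001, -1.0]]
wrist_force: [0.8, 0.4, -2.3]
grip_width: 0.218
finger_force: 59.9
```

```bash
python3 - <<'E'
from h import *
s=arm.observe();p=s["ee_pos"];R=s["tool_rot"];print(p,s["wrist_force"],s["ft_torque"],s["joint_positions"].round(1))
print(np.degrees(np.arctan2(R[1,0],R[0,0])), p[:2]+160*R[:2,0], R[:2,:2].T@s["wrist_force"][:2])
E
```

```text
[ 468.24475001 -126.6038057    79.76716855] [ 0.79287326  0.43497458 -2.33212678] [-0.06325757 -0.00196251  0.01841896] [-24.2  27.4 105.6   0.   46.9 -10.7]
76.46029800353746 [505.70380438  28.94946054] [0.6085125  0.66900145]
```

Emit:
send_rows(steps=[1,0.0002,-0.0056,0,0,0,2,1,0.0002,-0.0056,0,0,0,2,1,0,0,0,0,0,0,1,0,0,0,0,0,0])

```text
clock: 18.93
ee_pos: [458.0, -123.5, 79.6]
tool_rot: [[0.301, 0.954, 0.001], [0.954, -0.301, -0.0], [-0.0, 0.001, -1.0]]
wrist_force: [0.3, -0.1, -2.6]
grip_width: 0.224
finger_force: 59.9
```

```bash
python3 - <<'E'
from h import *
s=arm.observe();p=s["ee_pos"];R=s["tool_rot"];print(p,s["wrist_force"],s["ft_torque"])
print(np.degrees(np.arctan2(R[1,0],R[0,0])), p[:2]+160*R[:2,0], R[:2,:2].T@s["wrist_force"][:2])
E
```

```text
[ 457.972453   -123.51022204   79.59542885] [ 0.27359142 -0.11611446 -2.58806879] [-0.11150329  0.04739954  0.04435988]
72.49656274916555 [506.0945351   29.08160314] [-0.02845205  0.29584651]
```

Emit:
send_rows(steps=[1,0,0,-0.005,0,0,0,1,0,0,-0.01,0,0,0,1,0,0,-0.02,0,0,0,1,0,0,-0.03,0,0,0,1,0,0,-0.03,0,0,0,1,-0.03,0,0,0,0,0,1,-0.03,0,0,0,0,0,1,-0.03,0,0,0,0,0,1,0,0,0,0,0,0,1,0,0,0,0,0,0])

```text
clock: 19.77
ee_pos: [429.7, -210.2, 174.6]
tool_rot: [[0.304, 0.953, 0.0], [0.953, -0.304, 0.0], [0.0, 0.0, -1.0]]
wrist_force: [-0.3, 1.1, -2.5]
grip_width: 0.223
finger_force: 59.9
```

```bash
python3 - <<'E'
from h import *
import pickle
s=arm.observe();p=s["ee_pos"];R=s["tool_rot"];print(p,s["wrist_force"],np.degrees(np.arctan2(R[1,0],R[0,0])))
for n in("wrist","top","scene"):
    g=get_image(n);pickle.dump(g,open(f"{n}9.pkl","wb"))
    for c in big(mask(g,(0,120,40),(6,255,255)),5):
        if cv2.contourArea(c)>15:
            w=world(g,c,81);print(n,cv2.boundingRect(c),rect(w))
    if n!="wrist": print("pivot/tip pred",proj(g,[506,31,81]),proj(g,[506+85*np.cos(np.radians(-105.4)),31+85*np.sin(np.radians(-105.4)),81]),"jar home lid",proj(g,[498.6,213,140]))
E
```

```text
[ 429.72594758 -210.21456552  174.59651705] [-0.33025392  1.05304841 -2.5394731 ] 72.27394241624086
top (152, 193, 16, 15) (array([514.1, 217.7]), array([53.6, 43.8]), 48.9)
top (217, 205, 20, 10) (array([493.9, -16.4]), array([70.6, 16.6]), 74.4)
pivot/tip pred [213.4857379  205.31064294] [236.61816039 212.94174436] jar home lid [157.78402141 201.25287797]
scene (277, 119, 14, 15) (array([472.6, 267.9]), array([95.2, 49.3]), -60.6)
scene (239, 165, 19, 14) (array([501.6, -23.9]), array([79.7, 27.6]), 74.9)
pivot/tip pred [258.08360492 162.73533544] [238.69074241 174.26723893] jar home lid [283.17141082 121.05450173]
```

Emit:
send_rows(steps=[1,-0.0213,0.0284,0,0,0,0,1,-0.0213,0.0284,0,0,0,0,1,-0.0213,0.0284,0,0,0,0,1,-0.0213,0.0284,0,0,0,0,1,-0.0213,0.0284,0,0,0,2.7,1,0,0,0.03,0,0,0,1,0,0,0.03,0,0,0,1,0,0,0.015,0,0,0,1,0,0,0,0,0,0,1,0,0,0,0,0,0])

```text
clock: 20.75
ee_pos: [533.3, -352.2, 98.6]
tool_rot: [[0.346, 0.938, -0.002], [0.938, -0.346, 0.002], [0.001, -0.002, -1.0]]
wrist_force: [0.9, 0.4, -2.8]
grip_width: 0.221
finger_force: 59.8
```

```bash
python3 - <<'E'
from h import *
import pickle
s=arm.observe();p=s["ee_pos"];R=s["tool_rot"];print(p,s["wrist_force"],np.degrees(np.arctan2(R[1,0],R[0,0])))
print("delta tool to seat",R.T@(np.array([532.8,-354.7,43.6])-p))
g=get_image("wrist");pickle.dump(g,open("w10.pkl","wb"))
for n in("w6","w8","w10"):
    q=pickle.load(open(n+".pkl","rb"));o=mask(q,(2,110,20),(18,255,255),(225,100,295,330));c=big(o)[0];print(n,cv2.boundingRect(c),[(np.where(o[r]>0)[0].min(),np.where(o[r]>0)[0].max()) for r in(150,210,290)])
E
```

```text
[ 533.27773424 -352.21092199   98.58630424] [ 0.91083924  0.36251906 -2.78504129] 69.77364369221284
delta tool to seat [-2.55345654  0.52376086 54.98293306]
w6 (237, 134, 44, 190) [(np.int64(237), np.int64(280)), (np.int64(239), np.int64(278)), (np.int64(240), np.int64(277))]
w8 (237, 134, 44, 190) [(np.int64(237), np.int64(280)), (np.int64(239), np.int64(279)), (np.int64(240), np.int64(277))]
w10 (236, 134, 46, 190) [(np.int64(237), np.int64(281)), (np.int64(238), np.int64(279)), (np.int64(240), np.int64(277))]
```

Emit:
send_rows(steps=[1,-0.0025,0.0005,0.015,0,0,0,1,0,0,0.015,0,0,0,1,0,0,0.01,0,0,0,1,0,0,0.006,0,0,0,1,0,0,0.004,0,0,0,1,0,0,0.002,0,0,0,1,0,0,0,0,0,0,1,0,0,0,0,0,0])

```text
clock: 21.47
ee_pos: [532.9, -356.2, 47.9]
tool_rot: [[0.347, 0.938, 0.001], [0.938, -0.347, -0.001], [-0.0, 0.001, -1.0]]
wrist_force: [-0.6, -0.2, -1.6]
grip_width: 0.223
finger_force: 60.0
```

Emit:
send_rows(steps=[1,0,0,0.001,0,0,0,1,0,0,0.001,0,0,0,1,0,0,0.0005,0,0,0,1,0,0,0,0,0,0,1,0,0,0,0,0,0])

```text
clock: 21.88
ee_pos: [532.6, -356.0, 44.8]
tool_rot: [[0.347, 0.938, 0.0], [0.938, -0.347, 0.0], [0.0, 0.0, -1.0]]
wrist_force: [0.3, -0.4, -3.6]
grip_width: 0.222
finger_force: 60.0
```

Emit:
send_rows(steps=[1,0.0012,0,0.0008,0,0,0,1,0,0,0.0007,0,0,0,1,0,0,0,0,0,0,1,0,0,0,0,0,0])

```text
clock: 22.22
ee_pos: [533.1, -354.7, 43.6]
tool_rot: [[0.347, 0.938, 0.0], [0.938, -0.347, 0.0], [0.0, 0.0, -1.0]]
wrist_force: [-0.0, 1.0, 0.8]
grip_width: 0.221
finger_force: 60.4
```

Emit:
send_rows(steps=[-1,0,0,0,0,0,0,-1,0,0,0,0,0,0,-1,0,0,0,0,0,0,-1,0,0,0,0,0,0,-1,0,0,0,0,0,0,-1,0,0,0,0,0,0,-1,0,0,0,0,0,0,-1,0,0,-0.01,0,0,0,-1,0,0,-0.03,0,0,0,-1,0,0,-0.04,0,0,0])

```text
clock: 23.05
ee_pos: [531.4, -353.6, 121.5]
tool_rot: [[0.347, 0.938, -0.005], [0.938, -0.347, 0.005], [0.003, -0.007, -1.0]]
wrist_force: [-0.0, -0.5, -0.7]
grip_width: 1.0
finger_force: 0.0
```

Emit:
send_rows(steps=[-1,0,0,-0.04,0,0,0,-1,0,0,-0.04,0,0,0,-1,0,0,-0.04,0,0,0,-1,0,0,-0.03,0,0,0,-1,0,0,0,0,0,0])

```text
clock: 23.47
ee_pos: [534.8, -356.3, 282.6]
tool_rot: [[0.347, 0.938, 0.011], [0.938, -0.347, -0.009], [-0.005, 0.014, -1.0]]
wrist_force: [0.7, 0.3, 0.3]
grip_width: 0.997
finger_force: 0.0
```

```bash
python3 - <<'E'
from h import *
import pickle
s=arm.observe();print(s["ee_pos"],s["grip_width"])
g=get_image("wrist");pickle.dump(g,open("w11.pkl","wb"))
m=mask(g,(2,110,20),(18,255,255),(200,100,320,245));c=big(cv2.morphologyEx(m,cv2.MORPH_CLOSE,np.ones((5,5))))[0];print(cv2.boundingRect(c),rect(world(g,c,58)))
for n in("top","scene"):
    g=get_image(n);o=pickle.load(open("d0.pkl","rb"))[n]
    b=(290,180,350,225) if n=="top" else (155,220,250,285)
    for q in(o,g): c=big(mask(q,(4,150,60),(15,255,255),b))[0];print(n,cv2.boundingRect(c),rect(world(q,c,58)))
E
```

```text
[ 534.80114525 -356.29383077  282.55848056] 0.9966762783034662
(247, 113, 16, 99) (array([ 531. , -359.5]), array([136.4,  19.8]), 69.8)
top (306, 196, 37, 20) (array([ 530.3, -357. ]), array([134.3,  25.2]), 68.5)
top (337, 209, 2, 1) (array([ 520.5, -404.1]), array([3.5, 0. ]), -86.9)
scene (167, 237, 48, 34) (array([ 539.4, -363.9]), array([140.8,  33.5]), 69.4)
scene (167, 237, 48, 35) (array([ 539.9, -364.6]), array([141.8,  34. ]), 69.9)
```

Emit:
send_rows(steps=[-1,0.0341,-0.0153,0,0,0,0,-1,0.0341,-0.0153,0,0,0,0,-1,0.0341,-0.0153,0,0,0,0,-1,0.0341,-0.0153,0,0,0,0,-1,0.0341,-0.0153,0,0,0,0,-1,0.0341,-0.0153,0,0,0,0,-1,0.0341,-0.0153,0,0,0,0,-1,0.0341,-0.0153,0,0,0,0,-1,0.0341,-0.0153,0,0,0,0,-1,0.0341,-0.0153,0,0,0,0])

```text
clock: 24.45
ee_pos: [506.6, 19.8, 271.7]
tool_rot: [[0.347, 0.938, -0.003], [0.938, -0.347, 0.0], [-0.001, -0.003, -1.0]]
wrist_force: [0.1, 0.0, -0.7]
grip_width: 1.003
finger_force: 0.0
```

Emit:
send_rows(steps=[-1,0.0341,-0.0153,0,0,0,0,-1,0.0341,-0.0153,0,0,0,0,-1,0.0341,-0.0153,0,0,0,0,-1,0,0,0,0,0,0,-1,0,0,0,0,0,0])

```text
clock: 24.87
ee_pos: [499.3, 131.5, 271.8]
tool_rot: [[0.344, 0.939, -0.003], [0.939, -0.344, -0.0], [-0.001, -0.003, -1.0]]
wrist_force: [-0.3, -0.6, 0.0]
grip_width: 0.999
finger_force: 0.0
```

```bash
python3 - <<'E'
from h import *
import pickle
s=arm.observe();print(s["ee_pos"],s["clock"])
g=get_image("wrist");pickle.dump(g,open("w12.pkl","wb"));save(g,"w12.png",k=1.5)
E
```

```text
[499.30738025 131.52683172 271.77439819] 24.8667
```

View pics/w12.png

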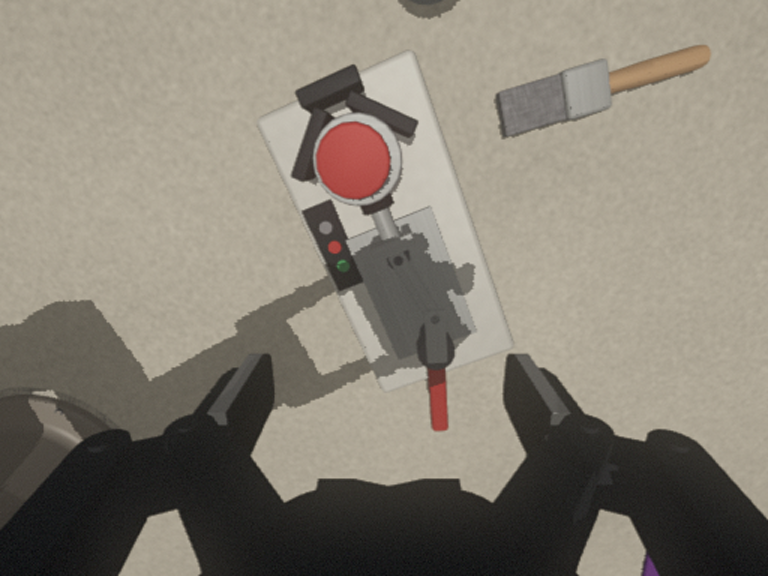

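The final view shows the jar seated in both V arms at (355,160), the pad pressed on it at (377,205) and the lever locked at (438,400). The bar measures within 1 mm of where it first lay.

```bash
python3 -c "
from station import job
print(job.finish_job())"
```

```text
the job is handed in; nothing more can be done
None
```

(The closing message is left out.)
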